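Unclamp the carved crest and show it to the inspection camera

ROBOT

A 6-joint arm with a two-finger parallel gripper is mounted at the origin on the work surface. World frame = base frame: x ahead of the robot, y to its left, z up, the work surface at z = 0. Lengths are in m, angles in rad, forces in N, time in s.
With the tool pointing down it reaches from about 0.3 to 0.85 m from the base axis. Payload 4.2 kg.
Tool frame: the origin (TCP) lies between the finger pads; the fingertips stand 14 mm ahead of it and the grasp point (between the pads) lies 5 mm behind it (arm.tip_extent is the distance from the TCP to the fingertips, in m); z points along the fingers, y is the line along which they close (so a half turn about z gives the same grasp; the last joint's range is limited). The gripper opens to 91 mm and grips with 3 to 60 N. Pads are 32 mm wide; open, the fingers measure 118 mm over their backs; the gripper's body (76 mm by 178 mm) begins 60 mm behind the grasp point.
Start: joints at [-1.14, 0.32, 1.565, -0, 1.257, -0.02], TCP at [0.251, -0.518, 0.228] pointing down, gripper open.
Joint ranges: [-3.11, 3.11], [-0.84, 2.01], [0.21, 2.61], [-1.34, 4.49], [0.05, 2.63], [-2.56, 2.56]. Speed limits (rad/s): [2.57, 2.57, 3.14, 3.14, 3.14, 3.14].

INTERFACE

Orientations are given as a 3x3 rotation matrix whose columns are the frame's x, y, z axes.
In Python, from rig import arm, viewer gives the robot as it stands (arm), with the cameras (viewer).
- The arm moves only by the shell command python3 inch.py 'ROWS' [FORCE]. ROWS is rows parted by semicolons, their numbers by spaces, 1 to 5 of them, each of 5 numbers: dx, dy, dz in m, then a turn about the tool's z in rad, then the finger opening in m; each row shifts and turns the commanded pose from where the row before left it, along the tool's axes as they then stand; what a row does not reach is not made up. A row lasts 1/10 s, in which the tool goes at most 0.05 m and 0.15 rad, less where a joint would pass 70% of its speed; a pose out of reach is approached as far as the arm can. The fingers move at their own pace and stop on an object; FORCE is the grip in N (left out, the last holds). Time passes only in rows, so rows that do not move let the fingers close. It prints the time, the measured TCP pose, the force, the opening and the grip force at its end.
- arm.get_obs(): the state, without advancing time (a new reading comes with each control period).
- viewer.read_camera(name): name is "side" or "top" or "wrist"; returns a dict with "pixels" (400x640x3 uint8, blue, green, red), "K" (3x3 intrinsics, pixels), "k1" (the pictures are not rectified: a ray, as slopes to the right and down, at radius r is drawn at 1 + k1 r^2 times it, then the intrinsics apply), "R" (3x3) and "t" (3): a world point X has camera coordinates R X + t. Camera axes: x right, y down, z forward; pixel columns grow to the right and rows downward; lengths in m; the calibration is good to about 2 mm. A picture is of the moment at which its call begins. There is no depth.
- arm.close_job(): hands the job in; it is judged then, once.
The state is a dict: "time": time; "qpos": joint angles; "dq": joint speeds; "joint_torque": joint torques, N m; "position": TCP position; "ee_rot": TCP orientation; "wrist_force": force on the tool from outside, world axes, zero at the start; "wrist_torque": the same for the moment, N m; "grip_width": finger opening in m; "grasp_force": force on a finger pad.
Only numpy, scipy, OpenCV 4.12 (cv2) and the standard library are available. Lean on these libraries where they do the work, as an engineer would, in place of code of your own. Each camera call takes 0.05 s, during which the arm holds its last target. There are 200 camera calls.

TASK

Swing the handle of the toggle clamp fully back so that it lets go of the carved crest, take the crest out of the fixture, and hold it up to the inspection camera: the middle of its carved front at the point where the lens is in focus, 180 mm in front of it, the front squarely facing the lens and the crest upright in the picture. Finish while still holding it there, still and in mid-air, touching nothing but the gripper, and leave the camera and everything else on the bench as it was.

Things in the scene. Friction and masses are not known exactly. Their poses are not given: they have to be found in the camera images.
- fixture: Plywood work board 200 (x) x 310 (y) x 18 mm, fixed to the bench; origin under its centre, z up. The crest stands on it at (0, -85) mm, axes alike, between dark strips 12 mm high in front and at both sides (2 mm clearance): it comes out straight up. Behind it, towards +y, a steel toggle clamp: cheeks from y = -7 to 55 mm, 32 mm wide, top 66 mm above the bench.
- clamp_handle (a joint): Toggle clamp's handle angle, rad: 0 to 0.05 clamped (handle upright); grows as the handle swings back, away from the crest, to the fixture's +y, about an axis along the fixture's x; stop at 1.25, fully back. About 0.2 N m of friction: it stays where left, some 3 N at the grip moves it.
- clamp_pivot (a point): The handle's hinge axis, in the middle of its width: at (0, 22, 58) mm in the fixture's frame, axes as the fixture.
- handle_grip (a point): Middle of the handle's black grip, 80 mm from the hinge axis. The grip is 22 mm wide (along the hinge axis), 14 mm thick and runs from 40 to 125 mm from the hinge axis, so the upright handle ends 183 mm above the bench.
- bar_tip (a point): Rubber foot of the clamp's holding bar (foot 58 mm from its hinge), which lies over the crest's block and blocks lifting. Linked to the handle, it swings up and back the same way by 1.4 times the handle's angle; with the handle fully back it stands upright, its end 125 mm above the bench and its foot at about y = -11 mm in the fixture's frame.
- crest: Carved crest of pale wood, 120 mm high, about 0.2 kg, on a block 76 (x) x 64 x 18 mm. Origin under the block below the leaf; z up, carved front faces -y. Block from y = -20 to 44 mm. The leaf is 36 mm wide (x), 24 thick (y), straight-edged to z = 102 mm, half-round top; scrolls beside it reach x = +-43 mm, up to z = 72 mm: grip above. In the fixture the underside is 18 mm above the bench.
- crest_front (a point): Middle of the crest's carved front: at (0, -12, 60) mm in the crest's frame, axes as the crest.
- camera_stand: Inspection camera's column stand, fixed to the bench: dark base 150 x 170 x 16 mm centred 100 mm behind (+x of) the origin, column 22 mm thick and 346 mm high standing 135 mm behind it. Origin on the bench, about under the lens, on the side (-x) towards which the camera looks.
- lens (a point): Middle of the front of the lens, ringed by a black ring light 66 mm across. Axes: x points backwards through the camera (it looks along -x), y sideways and level, z up in the picture. 76 mm before the head's tilt axis, which is 310 mm above the bench. The head is stiff; do not push it.
- focus (a point): Point in the air on the lens axis 180 mm before the lens, where the picture is sharp; axes as lens. The camera looks down by 0.25 to 0.5 rad, so it is 185 to 250 mm above the bench. Shown rightly, crest_front is here, the crest's y along this -x, its x along this y, its z along this z.
- mallet: Bystander: carver's round mallet of dark wood standing on its head, 242 mm high, 94 mm across; origin under its centre.
- lamp_base: Bystander: turned wooden lamp base, 165 mm high, 90 mm across; origin under its centre.
- gouge: Bystander: carving gouge with dark handle, 240 mm long, 25 mm thick, lying on the bench near the robot; origin under its middle, blade to its +x.
- stone: Bystander: sharpening stone in its wooden box, 200 x 70 x 34 mm; origin under its centre.
- offcut_a: Bystander: pale wood offcut 44 x 26 x 20 mm; origin under its centre.
- offcut_b: Bystander: pale wood offcut 60 x 30 x 16 mm; origin under its centre.

How it is judged:
By the outcome, as a careful person would: the job done as asked, in the order asked, and still so for the second after the job is handed in, while the arm keeps its last pose, push and grip.
It also fails if it takes over 50 s, if anything falls off the work surface, if the arm or the gripper's body presses on something with over 40 N, if the wrist force passes 120 N, or if a joint passes its speed limit or range.

## Working session

There is one attempt and no reset: what is moved stays moved. The work goes in short steps, Python scripts to look and compute and a shell command to move; the robot and the scene stay as the last step left them, time stands still between calls to the robot, and variables do not carry over. Pictures are saved under pics/ and viewed, at most 10 in all, crops included, and the job is handed in when it is done.

```bash
ls; mkdir -p pics
python3 - <<'E'
from rig import arm, viewer
import cv2,numpy as np
for n in ("side","top"):
    c=viewer.read_camera(n); cv2.imwrite(f"pics/{n}0.png",c["pixels"]); print(n,c["K"].tolist(),c["k1"],np.round(c["R"],3).tolist(),np.round(c["t"],3))
o=arm.get_obs();print(o["time"],o["position"],o["ee_rot"])
E
```

```text
inch.py
pics
rig.py
side [[467.23361538272167, 0.0, 315.5585450605252], [0.0, 467.23361538272167, 201.51286004801435], [0.0, 0.0, 1.0]] -0.022112024335432547 [[-0.978, -0.21, 0.008], [-0.135, 0.599, -0.789], [0.161, -0.773, -0.614]] [0.546 0.208 1.355]
top [[441.88220681809275, 0.0, 314.0507810551085], [0.0, 441.88220681809275, 195.26584667207206], [0.0, 0.0, 1.0]] -0.07387048678631129 [[-0.009, -1.0, -0.018], [-0.991, 0.012, -0.133], [0.133, 0.017, -0.991]] [0.056 0.584 1.486]
0.1 [ 0.25034226 -0.5171835   0.22720156] [[ 9.00091750e-01  4.35699908e-01 -6.57169779e-04]
 [ 4.35700402e-01 -9.00090595e-01  1.44253706e-03]
 [ 3.70009270e-05 -1.58474484e-03 -9.99998744e-01]]
```

View pics/side0.png

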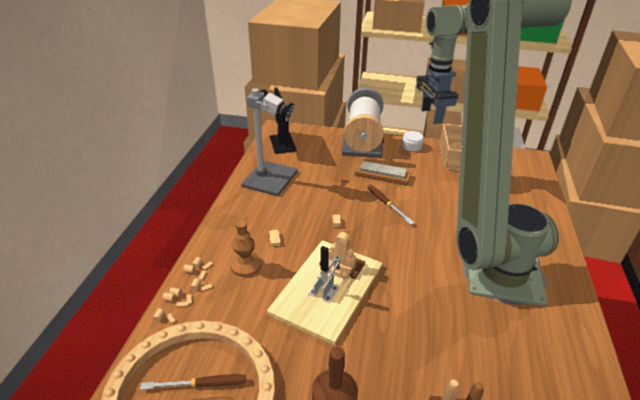

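View pics/top0.png

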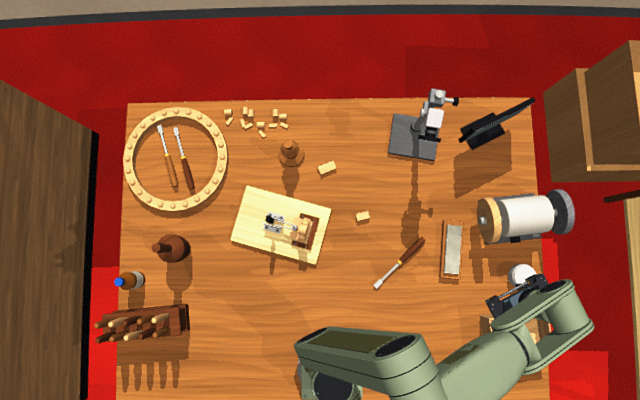

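The side view shows the fixture around (328,290) with the upright handle at (324,258). The camera stand's base is at (270,178), with its head near (275,105). In the top view the fixture is at (281,225), with the crest at its right end (towards -y), and the stand's base is at (412,138). I'll zoom in on both.

Run:
```python
import cv2,numpy as np
s=cv2.imread("pics/side0.png");t=cv2.imread("pics/top0.png")
def c(im,x,y,w=133,h=100):return cv2.resize(im[y:y+h,x:x+w],(400,300),interpolation=cv2.INTER_CUBIC)
cv2.imwrite("pics/m1.png",np.vstack([np.hstack([c(s,262,240),c(t,218,178)]),np.hstack([c(s,225,85,),c(t,375,75)])]))
```

```text
(no output)
```

View pics/m1.png

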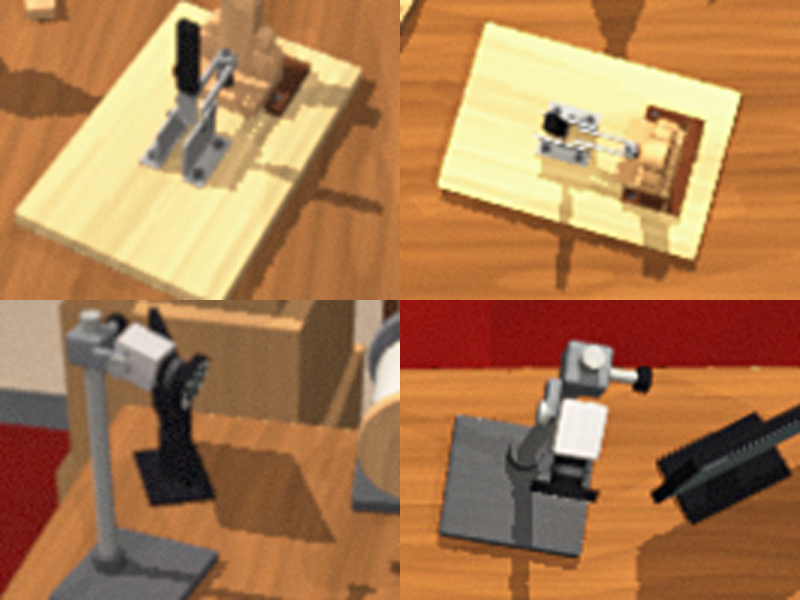

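Top-left and top-right show the fixture corners, the black handle grip and the pale crest. Bottom-left and bottom-right show the dark stand base, the grey column and the black ring light, at side px ≈(290,110) and top px ≈(430,138).

```bash
cat > h.py <<'E'
import numpy as np,cv2
from scipy.optimize import least_squares
from scipy.spatial.transform import Rotation as Ro
def proj(c,X):
    p=np.atleast_2d(X)@c["R"].T+c["t"]; s=p[:,:2]/p[:,2:]; s=s*(1+c["k1"]*(s**2).sum(1,keepdims=True))
    return s@np.array(c["K"])[:2,:2].T+np.array(c["K"])[:2,2]
def tri(obs,x0=(.6,0,.1)):  # [(cam,px)]
    f=lambda X:np.concatenate([(proj(c,X)-p).ravel() for c,p in obs])
    r=least_squares(f,x0); return r.x,np.abs(r.fun).max()
def place(P,x,y,a):
    c,s=np.cos(a),np.sin(a); P=np.atleast_2d(P)
    return np.c_[x+c*P[:,0]-s*P[:,1],y+s*P[:,0]+c*P[:,1],P[:,2]]
def cams():
    from rig import arm, viewer
    return {n:viewer.read_camera(n) for n in("side","top")}
E
python3 - <<'E'
from h import *
C=cams();S,T=C["side"],C["top"]
def px(v,ox,oy,cx=0,cy=0):return np.array([(v[0]-cx)/3.0075+ox,(v[1]-cy)/3+oy])
s=lambda v:px(v,262,240); t=lambda v:px(v,218,178,400)
s2=lambda v:px(v,225,85,0,300); t2=lambda v:px(v,375,75,400,300)
def fit(obs,x0):
    f=lambda q:np.concatenate([(proj(c,place(P,*q))-p).ravel() for c,P,p in obs])
    r=least_squares(f,x0,loss="soft_l1"); print(np.round(r.x,4),np.round(f(r.x).reshape(-1,2),1).tolist());return r.x
z=.018
# fixture +y = world ~ +y (image left), +x = image up
q=fit([(T,(.1,.155,z),t((488,24))),(T,(.1,-.155,z),t((740,92))),(T,(-.1,-.155,z),t((695,260))),(T,(-.1,.155,z),t((440,188))),
 (S,(.1,-.155,z),s((183,2))),(S,(-.1,-.155,z),s((360,67))),(S,(.1,.155,z),s((17,212)))],(.55,.1,-.2))
for n,P in dict(handletop=(0,.022,.183),pivot=(0,.022,.058),cresttop=(0,-.085,.138)).items():
    X=place(P,*q);print(n,X,"crop px side",(proj(S,X)-[262,240])*3,"top",(proj(T,X)-[218,178])*3+[400,0])
print("tri handle top",tri([(S,s((188,25))),(T,t((556,122)))]))
z=.016
b=fit([(T,(.175,.085,z),t2((457,416))),(T,(.025,.085,z),t2((441,537))),(T,(.025,-.085,z),t2((580,557))),
 (S,(.025,-.085,z),s2((217,550))),(T,(.135,0,z),t2((523,458))),(S,(.135,0,z),s2((110,558)))],(.8,-.2,0))
print("ring",tri([(S,s2((190,380))),(T,t2((566,492)))]))
for P in [(0,0,.29),(.1,0,.346),(.135,0,.346)]:
    X=place(P,*b);print(X,"side",(proj(S,X)-[225,85])*3+[0,300],"top",(proj(T,X)-[375,75])*3+[400,300])
E
```

```text
[ 0.4853  0.1683 -0.2764] [[-1.3, -0.2], [-0.1, 0.1], [-0.3, 0.0], [-1.5, 0.0], [-0.7, -1.5], [1.3, -1.1], [0.1, -0.9]]
handletop [[0.49134261 0.18949495 0.183     ]] crop px side [[192.91220592  16.16696249]] top [[551.93928111 124.0468895 ]]
pivot [[0.49134261 0.18949495 0.058     ]] crop px side [[189.80099029 118.41682713]] top [[565.19638084 132.73564334]]
cresttop [[0.46213951 0.08655721 0.138     ]] crop px side [[244.939481   -18.70811346]] top [[653.24639376 153.73849957]]
tri handle top (array([0.49547099, 0.18733454, 0.16981601]), np.float64(0.3066385316057847))
[ 0.6956 -0.2939 -0.1658] [[-0.3, -0.4], [-0.4, -0.5], [0.8, 0.0], [1.3, -1.2], [-0.2, -0.3], [0.3, 1.7]]
ring (array([ 0.71502369, -0.29724804,  0.28670106]), np.float64(0.24380970278230052))
[[ 0.69556296 -0.2939437   0.29      ]] side [[206.79688339 380.62903956]] top [[563.88938791 509.8750419 ]]
[[ 0.79419234 -0.3104436   0.346     ]] side [[120.87876306 317.32146097]] top [[590.14907625 393.79374883]]
[[ 0.82871262 -0.31621857  0.346     ]] side [[ 91.95217101 312.08414416]] top [[594.17333963 358.95867982]]
```

```bash
Z="0.0335 -0.0335 -0.005 0 0.091"; python3 inch.py '0.0335 -0.0335 -0.005 0 0.091;0.0335 -0.0335 -0.005 0 0.091;0.0335 -0.0335 -0.005 0 0.091;0.0335 -0.0335 -0.005 0 0.091;0.0335 -0.0335 -0.005 0 0.091'; python3 inch.py '0.0335 -0.0335 -0.005 0 0.091;0.0335 -0.0335 -0.005 0 0.091;0.0335 -0.0335 -0.005 0 0.091;0.0335 -0.0335 -0.005 0 0.091;0.0335 -0.0335 -0.005 0 0.091';python3 inch.py '0.0335 -0.0335 -0.005 0 0.091;0.0335 -0.0335 -0.005 0 0.091;0.0335 -0.0335 -0.005 0 0.091;0.0335 -0.0335 -0.005 0 0.091'; python3 inch.py '0 0 0 -0.14 0.091;0 0 0 -0.14 0.091;0 0 0 -0.14 0.091;0 0 0 -0.14 0.091;0 0 0 -0.14 0.091'; python3 inch.py '0 0 0 -0.14 0.091;0 0 0 0 0.091'
python3 - <<'E'
from h import *
from rig import arm, viewer
T=viewer.read_camera("top");c=viewer.read_camera("wrist");cv2.imwrite("pics/w1.png",c["pixels"])
import pickle;pickle.dump(c,open("w1.pkl","wb"))
o=arm.get_obs();print(o["time"],o["position"],np.round(o["ee_rot"],3).tolist(),-c["R"].T@c["t"],np.round(c["R"],3).tolist())
for p in [(362,216),(398,263),(327,168)]:print(p,least_squares(lambda q:(proj(T,[q[0],q[1],.015])-p).ravel(),(.5,0)).x)
q=(.4853,.1683,-.2764)
for n,P in dict(handletop=(0,.022,.183),cresttop=(0,-.085,.138),c1=(.1,-.155,.018),c2=(-.1,-.155,.018)).items(): print(n,proj(c,place(P,*q)))
E
```

```text
time: 0.7
position: [0.3284, -0.292, 0.2531]
ee_rot: [[0.9, 0.435, 0.0], [0.435, -0.9, 0.0], [0.0, 0.0, -1.0]]
wrist_force: [1.5, -0.4, 0.8]
grip_width: 0.0909
grasp_force: 0.0
time: 1.2
position: [0.4062, -0.0682, 0.2783]
ee_rot: [[0.9, 0.436, 0.001], [0.436, -0.9, -0.0], [0.0, 0.001, -1.0]]
wrist_force: [0.2, -0.6, -0.8]
grip_width: 0.0909
grasp_force: 0.0
time: 1.6
position: [0.4684, 0.1109, 0.2981]
ee_rot: [[0.9, 0.436, 0.0], [0.436, -0.9, -0.0], [0.0, 0.0, -1.0]]
wrist_force: [0.9, -0.8, -0.0]
grip_width: 0.0912
grasp_force: 0.0
time: 2.1
position: [0.4682, 0.109, 0.2977]
ee_rot: [[0.402, 0.916, -0.0], [0.916, -0.402, -0.0], [-0.0, -0.0, -1.0]]
wrist_force: [-0.8, 0.2, -0.3]
grip_width: 0.0908
grasp_force: 0.0
time: 2.3
position: [0.4682, 0.1089, 0.2977]
ee_rot: [[0.277, 0.961, -0.0], [0.961, -0.277, -0.0], [-0.0, -0.0, -1.0]]
wrist_force: [-0.3, -0.5, 0.4]
grip_width: 0.091
grasp_force: 0.0
2.4 [0.46826106 0.10888812 0.29783286] [[0.279, 0.96, -0.0], [0.96, -0.279, -0.0], [-0.0, -0.0, -1.0]] [0.48764815 0.17339398 0.45405308] [[0.96, -0.279, -0.001], [-0.271, -0.933, 0.236], [-0.067, -0.227, -0.972]]
(362, 216) [ 0.51298064 -0.11587462]
(398, 263) [ 0.34934107 -0.23620961]
(327, 168) [0.68447124 0.00373826]
handletop [[319.79630908  92.95549695]]
cresttop [[320.8277482  216.83296014]]
c1 [[398.24901339 242.72127146]]
c2 [[244.35569295 243.65348806]]
```

View pics/w1.png

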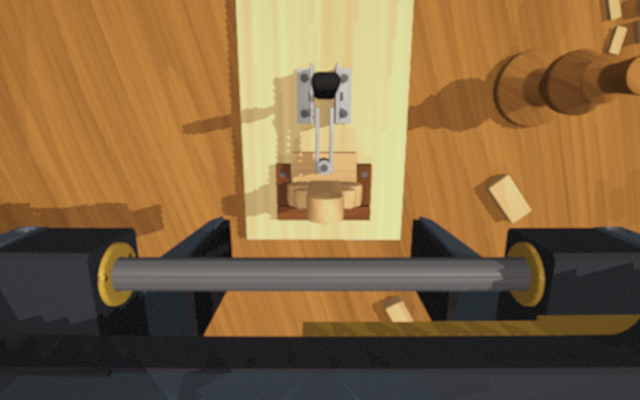

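The wrist view shows the board's near corners at (245,239) and (402,240), its sides leaving the top of the frame at about (237,0) and (414,0). The handle top is at (326,84) and the crest top at about (325,208). I'll refit the fixture pose using these.

Run:
```python
from h import *
import pickle
c=pickle.load(open("w1.pkl","rb"))
im=c["pixels"].astype(int)
# board side edges per row: pale-yellow mask
hsv=cv2.cvtColor(c["pixels"],cv2.COLOR_BGR2HSV)
for r in (10,30,50,140,230): 
    m=(im[r,:,1]>165)&(im[r,:,2]>190); x=np.where(m[200:450])[0]+200
    print(r,x.min() if len(x) else None,x.max() if len(x) else None)
for x in (255,300,390):
    col=(im[200:260,x,1]>165)&(im[200:260,x,2]>190);print(x,200+np.where(col)[0].max())
b=(im.sum(2)<90);b[:, :300]=0;b[:,350:]=0;b[120:]=0
ys,xs=np.where(b);print("black",xs.min(),xs.max(),ys.min(),ys.max())
```

```text
10 236 412
30 237 411
50 238 410
140 242 406
230 246 400
255 239
300 239
390 239
black 313 336 75 97
```

Run:
```python
from h import *
import pickle
c=pickle.load(open("w1.pkl","rb"));C=cams();T,S=C["top"],C["side"]
z=.018
px=lambda v,ox,oy,cx=0:np.array([(v[0]-cx)/3.0075+ox,v[1]/3+oy])
W=[((.1,-.155),(400.8,240)),((-.1,-.155),(246,240))]
E=[(-.1,236,10),(-.1,238,50),(-.1,242,140),(.1,413,10),(.1,411,50),(.1,407,140)]
TT=[((.1,.155),px((488,24),218,178,400)),((.1,-.155),px((740,92),218,178,400)),((-.1,-.155),px((695,260),218,178,400)),((-.1,.155),px((440,188),218,178,400))]
SS=[((.1,-.155),px((183,2),262,240)),((-.1,-.155),px((360,67),262,240)),((.1,.155),px((17,212),262,240))]
def f(q,w=(1,1,1)):
    r=[]
    for P,p in W:r+=list((proj(c,place([*P,z],*q))-p).ravel()*w[0])
    for x,u,v in E:
        a=proj(c,place([[x,-.1,z],[x,.1,z]],*q)); k=(v-a[0,1])/(a[1,1]-a[0,1]); r.append((a[0,0]+k*(a[1,0]-a[0,0])-u)*w[0])
    for P,p in TT:r+=list((proj(T,place([*P,z],*q))-p).ravel()*w[1])
    for P,p in SS:r+=list((proj(S,place([*P,z],*q))-p).ravel()*w[2])
    return r
for w in[(1,0,0),(1,1,1),(0,1,1)]:
    q=least_squares(f,(.485,.168,-.276),kwargs=dict(w=w)).x;print(w,np.round(q,4))
    if w[1]==w[0]:print(np.round(f(q),1));
    for n,P in dict(htop=(0,.022,.183),ctop=(0,-.085,.138)).items():print(n,proj(c,place(P,*q)))
# two-view heights: handle top, crest top
print(tri([(c,(325,83)),(S,px((188,22),262,240)),(T,px((555,122),218,178,400))]))
```

```text
(1, 0, 0) [ 0.4908  0.1713 -0.2852]
htop [[326.2314257   86.66087536]]
ctop [[324.90031721 212.23297779]]
(1, 1, 1) [ 0.49    0.1699 -0.2847]
[-0.4  1.3  0.3  1.  -1.  -1.  -0.7  0.3  0.1 -0.8 -1.4 -1.8 -0.4 -0.8
 -1.1 -1.  -2.  -1.7 -1.7 -1.4 -0.  -0.6 -2.  -1.2]
htop [[325.57633347  88.95830556]]
ctop [[324.43607567 213.91247701]]
(0, 1, 1) [ 0.4854  0.1683 -0.2764]
htop [[319.98267702  92.9184839 ]]
ctop [[320.98042429 216.80588779]]
(array([0.49669163, 0.19490682, 0.17983378]), np.float64(2.492808577739879))
```

```bash
python3 inch.py '0.027 0.002 0 0 0;0.027 0.002 0 0 0;0 0 0.03 0 0;0 0 0 0 0;0 0 0 0 0' | head -2;python3 inch.py '0 0 0 0 0;0 0 0.04 0 0;0 0 0.04 0 0;0 0 0.03 0 0;0 0 0.016 0 0'
```

```text
time: 3.0
position: [0.4868, 0.1595, 0.2679]
time: 3.5
position: [0.4864, 0.159, 0.1406]
ee_rot: [[0.277, 0.961, -0.002], [0.961, -0.277, -0.001], [-0.001, -0.002, -1.0]]
wrist_force: [-0.2, 0.2, 0.2]
grip_width: 0.014
grasp_force: 0.0
```

```bash
python3 inch.py '0.006 0 0 0 0;0.006 0 0 0 0;0.009 0 0 0 0;0.009 0 0 0 0;0.0085 0 0.0023 0 0';python3 inch.py '0.0085 0 0.0023 0 0;0.0075 0 0.0044 0 0;0.0075 0 0.0044 0 0;0.0062 0 0.0062 0 0;0.0062 0 0.0062 0 0'
```

```text
time: 4.0
position: [0.4985, 0.1975, 0.1406]
ee_rot: [[0.276, 0.961, 0.002], [0.961, -0.276, 0.0], [0.001, 0.002, -1.0]]
wrist_force: [0.4, -3.9, 0.5]
grip_width: 0.0005
grasp_force: 1.6
time: 4.5
position: [0.508, 0.2319, 0.1157]
ee_rot: [[0.276, 0.961, 0.001], [0.961, -0.276, 0.0], [0.0, 0.0, -1.0]]
wrist_force: [0.5, -2.6, 1.9]
grip_width: 0.0006
grasp_force: 1.2
```

```bash
python3 inch.py '0.0045 0 0.0075 0 0;0.0045 0 0.0075 0 0;0.001 0 0.003 0 0;0.001 0 0.003 0 0';python3 inch.py '0.001 0 0.002 0 0;0.001 0 0.002 0 0;0 0 0.002 0 0'
```

```text
time: 4.9
position: [0.5107, 0.2404, 0.0999]
ee_rot: [[0.275, 0.961, 0.001], [0.961, -0.275, -0.003], [-0.003, 0.002, -1.0]]
wrist_force: [-12.7, -15.0, 50.9]
grip_width: 0.0008
grasp_force: 27.1
time: 5.2
position: [0.5109, 0.2406, 0.0993]
ee_rot: [[0.275, 0.962, 0.002], [0.962, -0.275, -0.005], [-0.004, 0.003, -1.0]]
wrist_force: [-21.3, -22.2, 77.5]
grip_width: 0.0006
grasp_force: 41.4
```

```bash
python3 inch.py '0 0 -0.03 0 0;0 0 -0.04 0 0.07;0 0 -0.04 0 0.07;0 0 -0.045 0 0.07;-0.045 0 0 0 0.07' | tail -3;python3 inch.py '-0.045 0 0 0 0.07;-0.045 0 0 0 0.07;-0.022 0 0 0 0.07;0 0 0 0 0.07;0 0 0 0 0.07'
python3 - <<'E'
from h import *
from rig import arm, viewer
import pickle
C=cams();C["wrist"]=viewer.read_camera("wrist");pickle.dump(C,open("c2.pkl","wb"))
c=lambda im,x,y,w=133,h=100:cv2.resize(im[y:y+h,x:x+w],(400,300),interpolation=cv2.INTER_CUBIC)
w=C["wrist"]["pixels"]
cv2.imwrite("pics/m2.png",np.vstack([np.hstack([c(C["side"]["pixels"],262,220),c(C["top"]["pixels"],218,178)]),np.hstack([cv2.resize(w,(400,300)),c(w,240,110,160,120)])]))
o=arm.get_obs();d=o["position"][:2]-[.4908,.1713];a=-.285
print(o["time"],o["position"],"fix",np.cos(a)*d[0]+np.sin(a)*d[1],-np.sin(a)*d[0]+np.cos(a)*d[1])
q=(.4908,.1713,-.285)
for z in (.138,):print(proj(C["wrist"],place([[0,-.085,z],[-.018,-.097,.12],[.018,-.097,.12],[-.018,-.073,.12],[.018,-.073,.12]],*q)))
E
```

```text
wrist_force: [1.3, -1.8, -0.4]
grip_width: 0.0296
grasp_force: 0.0
time: 6.2
position: [0.4682, 0.0933, 0.2439]
ee_rot: [[0.277, 0.961, 0.0], [0.961, -0.277, 0.001], [0.001, -0.0, -1.0]]
wrist_force: [0.0, 0.6, 0.3]
grip_width: 0.0685
grasp_force: 0.0
6.35 [0.46833867 0.09401046 0.24383303] fix 0.00017525048737055543 -0.08048698017300722
[[319.92646229 212.87128666]
 [298.00697824 221.06938683]
 [341.84315874 221.30858434]
 [297.71936585 192.47179269]
 [342.42083594 192.71789261]]
```

View pics/m2.png

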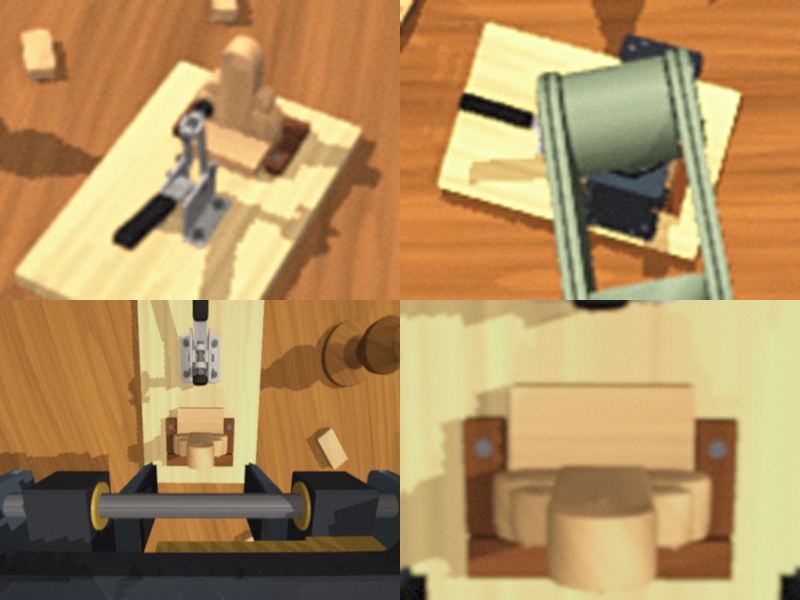

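The handle is flat back and the bar upright, and the crest is free. The leaf at wrist px 299–343 matches the prediction to about 1 px, so I'll descend and grip.

```bash
python3 inch.py '-0.0045 0.001 0.012 0 0.07;0 0 0.04 0 0.07;0 0 0.04 0 0.07;0 0 0.03 0 0.07;0 0 0.0098 0 0.07' 15|head -2;python3 inch.py '0 0 0 0 0.02;0 0 0 0 0.02;0 0 0 0 0.02;0 0 0 0 0.02;0 0 0 0 0.02' 20; python3 inch.py '0 0 0 0 0.02;0 0 -0.01 0 0.02;0 0 -0.02 0 0.02;0 0 -0.03 0 0.02;0 0 0 0 0.02' 20
```

```text
time: 6.85
position: [0.465, 0.0881, 0.1087]
time: 7.35
position: [0.4679, 0.0883, 0.1132]
ee_rot: [[0.276, 0.961, 0.001], [0.961, -0.276, 0.0], [0.001, 0.001, -1.0]]
wrist_force: [-1.0, 0.3, 4.6]
grip_width: 0.0362
grasp_force: 19.9
time: 7.85
position: [0.4702, 0.0886, 0.176]
ee_rot: [[0.276, 0.961, 0.008], [0.961, -0.276, 0.001], [0.003, 0.008, -1.0]]
wrist_force: [1.1, -0.4, -1.8]
grip_width: 0.0361
grasp_force: 19.9
```

Run:
```python
import cv2,numpy as np
s=cv2.imread("pics/side0.png");t=cv2.imread("pics/top0.png")
c=lambda im,x,y,w=50,h=75:cv2.resize(im[y:y+h,x:x+w],(400,600),interpolation=cv2.INTER_CUBIC)
cv2.imwrite("pics/m3.png",np.hstack([c(s,250,80),c(t,410,80)]))
```

```text
(no output)
```

View pics/m3.png

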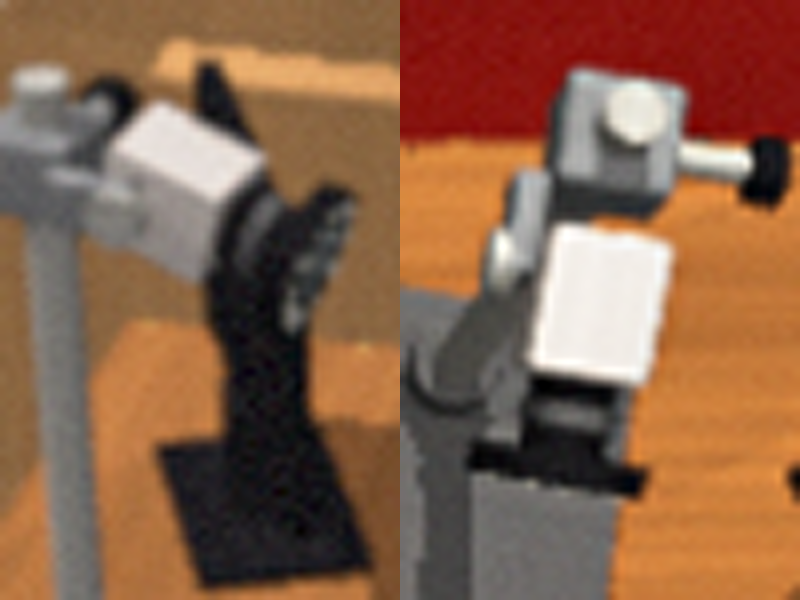

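The side crop shows the front face of the ring light centred near px (290,112.9). Its rim ends are at about (293.8,104.4) and (286.3,121.5), and all four corners of the white head's top face are visible. The top crop shows the ring almost edge-on, from about (469.0-59.5=469.5,…) i.e. crop x 472–645, centred near px (429.6,140). I'll fit the head's yaw and tilt.

```bash
cat > lens.py <<'E'
from h import *
import pickle
C=pickle.load(open("c2.pkl","rb"));S,T=C["side"],C["top"]
s=lambda u,v:np.array([250+u/8,80+v/8]); t=lambda u,v:np.array([410+(u-400)/8,80+v/8])
def R(a,b): # lens axes: x back, y sideways, z up ; looks along -x and down by a, yaw b
    return Ro.from_euler("ZY",[b,-a]).as_matrix()
def head(q,P): ax,ay,a,b=q[:4]; return np.array([ax,ay,.310])+np.atleast_2d(P)@R(a,b).T
def f(q):
    x0,x1,h,w,o=q[4:9]; r=[]
    box=[[x0,o-w,h],[x0,o+w,h],[x1,o-w,h],[x1,o+w,h]]
    X=head(q,box)
    r+=list((proj(S,X)-[s(265,155),s(215,217),s(165,103),s(110,157)]).ravel())
    r+=list((proj(T,X)-[t(645,386),t(530,376),t(672,240),t(553,226)]).ravel())
    L=head(q,[[-.076,0,0]])
    r+=list(2*(proj(S,L)-s(321,262)).ravel())+list(1.5*(proj(T,L)-t(558,478)).ravel())
    e=head(q,[[-.076,0,.033],[-.076,0,-.033]])
    r+=list((proj(S,e)-[s(345,195),s(294,330)]).ravel())
    r+=[10*(q[4]+.05)*0,5*(q[3]+.166)/.03*.2]
    return np.array(r)
if __name__=="__main__":
    print("tri lens",tri([(S,s(321,262)),(T,t(558,478))]))
    for a,bx in [((165,103),(672,240)),((265,155),(645,386)),((110,157),(553,226)),((215,217),(530,376))]:print(np.round(tri([(S,s(*a)),(T,t(*bx))])[0],4))
    r=least_squares(f,[.77,-.3,.35,-.166,-.045,.01,.02,.02,0]);q=r.x;J=np.linalg.inv(r.jac.T@r.jac)
    print(np.round(q,4),"sd",np.round(np.sqrt(np.diag(J))[:4],3));print(np.round(r.fun,1))
    print("lens",head(q,[-.076,0,0]),"focus",head(q,[-.256,0,0]))
E
python3 lens.py
```

```text
tri lens (array([ 0.71116374, -0.29673167,  0.28412337]), np.float64(0.5804713787955507))
[ 0.7858 -0.3305  0.3312]
[ 0.7383 -0.3216  0.3166]
[ 0.795  -0.2892  0.3249]
[ 0.7469 -0.2824  0.3063]
[ 7.810e-01 -3.080e-01  3.507e-01 -1.580e-01 -3.600e-02  1.510e-02
  1.410e-02  2.240e-02 -3.000e-04] sd [0.001 0.003 0.025 0.023]
[ 0.1  1.2  0.6 -0.8 -0.9  0.4 -0.1 -0.8  0.4  0.2 -0.5 -0.8  0.4  0.7
 -0.2  0.2 -0.8 -0.1  0.1  1.1 -0.4  0.2  0.1 -0.7  0.   0.3]
lens [[ 0.71051578 -0.29674997  0.2838867 ]] focus [[ 0.54358095 -0.27014778  0.2220394 ]]
```

```bash
sed -i 's|250+u/8,80+v/8|249.56+u/8,79.56+v/8|;s|410+(u-400)/8,80+v/8|409.56+(u-400)/8,79.56+v/8|' lens.py; python3 lens.py|tail -1; python3 inch.py '-0.02 0 0 0 0.02;-0.03 0 0 0 0.02;-0.04 0 0 0 0.02;-0.03 0 0 0 0.02;0 0 0.02 0 0.02' 20|head -2; python3 inch.py '0 0 0.02 0 0.02;0 0 0.02 0 0.02;0 0 0.007 0 0.02;0 0 0 0 0.02' 12
python3 - <<'E'
from h import *
from rig import arm, viewer
o=arm.get_obs();d=o["position"][:2]-[.4908,.1713];a=-.285
print(o["time"],o["position"],"fix",np.cos(a)*d[0]+np.sin(a)*d[1],-np.sin(a)*d[0]+np.cos(a)*d[1])
cv2.imwrite("pics/w3.png",viewer.read_camera("wrist")["pixels"])
E
```

```text
lens [[ 0.71155163 -0.29537196  0.28567894]] focus [[ 0.54320149 -0.26816574  0.22807641]]
time: 8.35
position: [0.4347, -0.0299, 0.1533]
time: 8.75
position: [0.4334, -0.0271, 0.1042]
ee_rot: [[0.276, 0.961, -0.003], [0.961, -0.276, 0.0], [-0.001, -0.003, -1.0]]
wrist_force: [-0.7, 0.5, -1.3]
grip_width: 0.0362
grasp_force: 12.0
8.75 [ 0.43340757 -0.02705516  0.10423017] fix 0.0006917187600512312 -0.20649015215675198
```

View pics/w3.png

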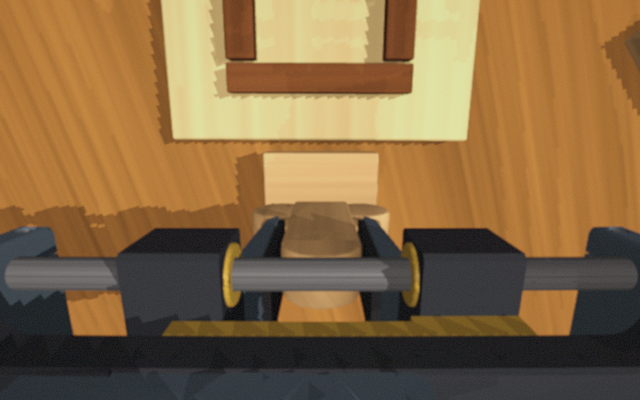

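The block's rear edge is at row 153, and the board's edge is at row 140, about 7 mm away, with nothing in between. I'll pivot the crest in the grip by pressing its block against the board's edge.

```bash
python3 inch.py '0 0 -0.004 0 0.02;0.006 0 0 0 0.02;0.006 0 0 0 0.02;0.006 0 0 0 0.02' 10|grep -v ee; python3 inch.py '0.006 0 0 0 0.02;0.006 0 0 0 0.02;0.006 0 0 0 0.02;0 0 0 0 0.02'|grep -v ee
python3 - <<'E'
from h import *
from rig import arm, viewer
import pickle
o=arm.get_obs();d=o["position"][:2]-[.4908,.1713];a=-.285
print("fix",np.cos(a)*d[0]+np.sin(a)*d[1],-np.sin(a)*d[0]+np.cos(a)*d[1])
c=viewer.read_camera("wrist");cv2.imwrite("pics/w4.png",c["pixels"]);pickle.dump((c,o),open("w4.pkl","wb"))
E
```

```text
time: 9.2
position: [0.4398, -0.0095, 0.1099]
wrist_force: [-1.1, -2.2, -0.3]
grip_width: 0.0357
grasp_force: 10.0
time: 9.6
position: [0.4446, 0.0083, 0.1093]
wrist_force: [-0.4, 0.8, -1.6]
grip_width: 0.036
grasp_force: 10.0
fix 0.0015195919233957564 -0.16937313096061568
```

View pics/w4.png

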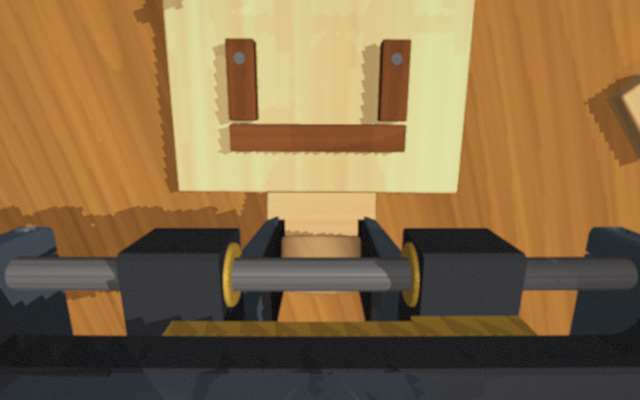

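The crest has pivoted: the leaf's top now leans towards the camera, and the block's rear edge sits at the board edge, row 192. The geometry gives a ≈ 0.32 rad. I'll grip hard, back off, lift and turn.

```bash
python3 inch.py '0 0 0 0 0.02;0 0 0 0 0.02;-0.006 0 0 0 0.02;-0.02 0 -0.02 0 0.02;0 0 -0.04 0 0.02' 40|grep -v ee;  python3 inch.py '0 0 -0.04 0 0.02;0 0 -0.04 -0.14 0.02;0 0 0 -0.14 0.02;0 0 0 -0.14 0.02;0 0 0 -0.14 0.02'|grep -v ee;python3 inch.py '0 0 0 -0.14 0.02;0 0 0 -0.14 0.02;0 0 0 -0.14 0.02;0 0 0 -0.14 0.02;0 0 0 -0.14 0.02'|grep -v ee;python3 inch.py '0 0 0 -0.14 0.02;0 0 0 -0.14 0.02;0 0 0 -0.14 0.02;0 0 0 0 0.02;0 0 0 0 0.02'
cat > go.py <<'E'
from lens import *
from rig import arm, viewer
def target(q,dq=(0,0,0)):
    L=R(q[2],q[3]); foc=head(q,[-.256,0,0])[0]
    Rc=np.c_[L[:,1],-L[:,0],L[:,2]]
    return foc, Rc
if __name__=="__main__":
    q=least_squares(f,[.77,-.3,.35,-.166,-.045,.01,.02,.02,0]).x;print("head",np.round(q[:4],4))
    foc,Rc=target(q);tcp=foc+Rc@[0,.012,.040]-[0,0,.005]
    o=arm.get_obs();E=o["ee_rot"];print(o["time"],"foc",foc,"tcp*",tcp,"now",o["position"],"tool move",np.round(E.T@(tcp-o["position"]),4))
    psi=np.arctan2(E[1,0],E[0,0]);want=q[3]+np.pi;print("turn",-((want-psi+np.pi)%(2*np.pi)-np.pi),o["qpos"])
E
python3 go.py
```

```text
time: 10.15
position: [0.434, -0.0189, 0.1675]
wrist_force: [0.2, -0.2, -1.7]
grip_width: 0.0359
grasp_force: 40.0
time: 10.65
position: [0.4369, -0.0179, 0.2496]
wrist_force: [0.1, -0.2, -2.5]
grip_width: 0.0358
grasp_force: 40.0
time: 11.15
position: [0.4368, -0.0179, 0.2491]
wrist_force: [0.5, -0.1, -2.0]
grip_width: 0.036
grasp_force: 40.0
time: 11.65
position: [0.4369, -0.0178, 0.2492]
ee_rot: [[-0.985, 0.173, -0.0], [0.173, 0.985, -0.0], [0.0, -0.0, -1.0]]
wrist_force: [1.1, 0.6, -1.4]
grip_width: 0.036
grasp_force: 40.0
head [ 0.7826 -0.3069  0.3257 -0.1602]
11.65 foc [ 0.54320149 -0.26816574  0.22807641] tcp* [ 0.51934153 -0.26430986  0.25713276] now [ 0.43694944 -0.01778426  0.24923244] tool move [-0.1239 -0.2285 -0.0079]
turn -0.013924243148272453 [-6.69204219e-02  8.61693996e-02  1.81473982e+00 -8.35722729e-05
  1.24095435e+00 -1.46354569e+00]
```

```bash
python3 inch.py '-0.02 -0.038 -0.0013 0 0.02;-0.02 -0.038 -0.0013 0 0.02;-0.02 -0.038 -0.0013 0 0.02;-0.02 -0.038 -0.0013 0 0.02;-0.02 -0.038 -0.0013 0 0.02'|grep -v ee;python3 inch.py '-0.0239 -0.0385 -0.0013 -0.014 0.02;0 0 0 0 0.02;0 0 0 0 0.02'|grep -v ee; python3 go.py
python3 - <<'E'
from h import *
import pickle
C=cams();pickle.dump(C,open("c3.pkl","wb"))
c=lambda im,x,y,w=80,h=120:cv2.resize(im[y:y+h,x:x+w],(400,600),interpolation=cv2.INTER_CUBIC)
for n in C:cv2.imwrite(f"pics/f_{n}.png",C[n]["pixels"])
cv2.imwrite("pics/m4.png",np.hstack([c(C["side"]["pixels"],300,85),c(C["top"]["pixels"],380,100)]))
E
```

```text
time: 12.15
position: [0.5036, -0.2236, 0.2558]
wrist_force: [0.1, 0.9, -1.8]
grip_width: 0.0356
grasp_force: 40.0
time: 12.45
position: [0.5202, -0.2645, 0.2563]
wrist_force: [-0.5, 0.0, -2.2]
grip_width: 0.0361
grasp_force: 40.0
head [ 0.7826 -0.3069  0.3257 -0.1602]
12.45 foc [ 0.54320149 -0.26816574  0.22807641] tcp* [ 0.51934153 -0.26430986  0.25713276] now [ 0.52018978 -0.26446622  0.25631471] tool move [ 0.0009  0.     -0.0008]
turn -0.0001730610941574895 [-4.90253730e-01  3.18296558e-01  1.49449990e+00  3.69946668e-04
  1.33057093e+00 -1.90074487e+00]
```

View pics/m4.png

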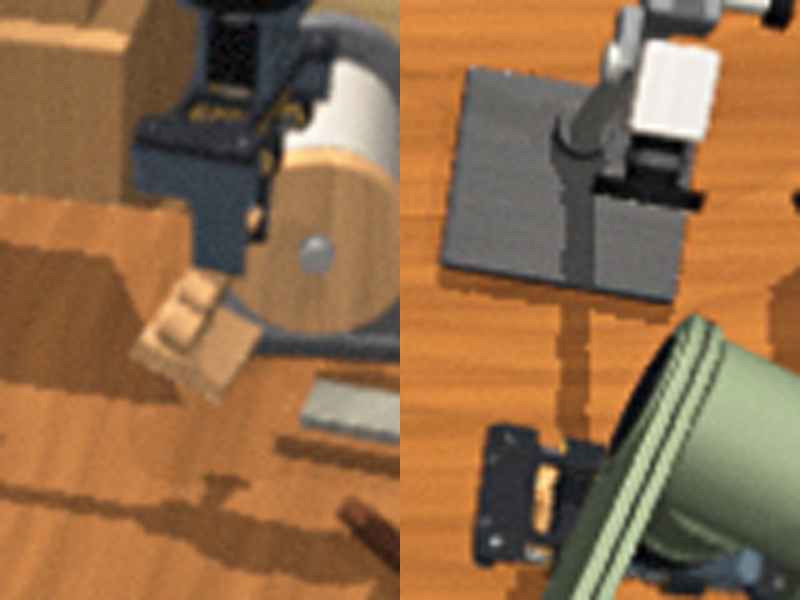

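The side crop shows the held crest with its block outline: left corner at (133,350), bottom corner at (213,402) and right corner at (263,330). It hangs clear of everything. In the top crop it is in front of the lens. I'll compare those corners with projections at several tilts.

```bash
cat > chk.py <<'E'
from go import *
C3=pickle.load(open("c3.pkl","rb"))
q=least_squares(f,[.77,-.3,.35,-.166,-.045,.01,.02,.02,0]).x
pos=np.array([.5202,-.2645,.2563]);b=q[3]
B=np.array([[x,y,z] for x in(-.038,.038) for y in(-.02,.044) for z in(0,.018)])
def corners(a,d=(0,0,0)):
    L=R(a,b);Rc=np.c_[L[:,1],-L[:,0],L[:,2]]
    return pos+[0,0,.005]+np.array(d)+(B-[0,0,.1])@Rc.T
if __name__=="__main__":
    print([tuple(x) for x in np.round(B*1000).astype(int)])
    for a in(.22,.27,.32,.37,.42):print(a,np.round(((proj(C3["side"],corners(a))-[299.6,84.6])*5)).astype(int).tolist())
    m={3:(263,330),7:(0,0)}
E
python3 chk.py
```

```text
[(np.int64(-38), np.int64(-20), np.int64(0)), (np.int64(-38), np.int64(-20), np.int64(18)), (np.int64(-38), np.int64(44), np.int64(0)), (np.int64(-38), np.int64(44), np.int64(18)), (np.int64(38), np.int64(-20), np.int64(0)), (np.int64(38), np.int64(-20), np.int64(18)), (np.int64(38), np.int64(44), np.int64(0)), (np.int64(38), np.int64(44), np.int64(18))]
0.22 [[182, 312], [189, 290], [269, 348], [276, 326], [144, 368], [150, 346], [234, 406], [241, 384]]
0.27 [[176, 307], [184, 287], [261, 347], [270, 327], [137, 364], [145, 342], [226, 405], [234, 384]]
0.32 [[170, 303], [179, 283], [254, 346], [263, 326], [131, 359], [140, 338], [218, 404], [227, 384]]
0.37 [[164, 298], [174, 279], [246, 345], [257, 326], [125, 354], [135, 334], [210, 403], [220, 383]]
0.42 [[158, 294], [169, 275], [238, 344], [250, 325], [119, 349], [130, 330], [202, 401], [214, 382]]
```

Run:
```python
from chk import *
now=C3["side"]["pixels"].astype(float);old=cv2.imread("pics/side0.png").astype(float)
bm=cv2.GaussianBlur(now,(0,0),.6)
# bottom edge 4->6: per column, row of strongest vertical gradient near the expected line
pts=[]
for x in range(329,342):
    r0=int(156+(x-326.5)*.55); col=bm[r0-6:r0+7,x].sum(1); g=np.diff(col); 
    k=np.abs(g).argmax(); 
    w=np.abs(g[max(0,k-1):k+2]); y=r0-6+.5+(np.arange(max(0,k-1),max(0,k-1)+len(w))*w).sum()/w.sum(); pts.append((x,y,g[k]))
print(np.round(pts,1).tolist())
d=np.abs(now-old).sum(2)[140:172,322:358]
for r in range(0,32):print(140+r,"".join("#" if v>90 else "+" if v>40 else "." for v in d[r]))
for a in(.27,.32,.37,.42):
    p=proj(C3["side"],corners(a));print(a,"slope46",(p[6]-p[4])[1]/(p[6]-p[4])[0],"62",(p[2]-p[6])[1]/(p[2]-p[6])[0], np.round(p[[4,6,2,3]],1).tolist())
```

```text
[[329.0, 153.5, -70.9], [330.0, 158.8, -60.6], [331.0, 158.9, -55.5], [332.0, 159.4, -52.1], [333.0, 154.0, 56.7], [334.0, 165.1, 64.2], [335.0, 165.3, 54.4], [336.0, 155.7, 47.7], [337.0, 155.9, 34.8], [338.0, 158.1, -14.8], [339.0, 158.1, -15.0], [340.0, 158.6, -17.3], [341.0, 164.7, -31.9]]
140 ..............+####+.+++#++.........
141 .............+#######++.+...........
142 ............+#########+.............
143 ............+#+######+++............
144 ...........+##.+#####++.............
145 ...........###+.++##++..............
146 ..........######++...+++............
147 .........+#######.+++###+...........
148 .........+########+++#####+.........
149 ........##########.++#######++......
150 .......###++######+.##########+.....
151 ......###++.+####.+.##########+.....
152 .....+###++++++#++.###########......
153 .....+####.++++.++.##########+......
154 ....+#####+.+++++.+##########.......
155 ....######++++++.++#########+.......
156 ....+++##+++++..++++#######+........
157 ......+###+.+.++.++#######+.........
158 .......+##++....+.+######+..........
159 .........+++.+++..++##
[... 283 characters left out ...]
..................
167 ....................................
168 ....................................
169 ....................................
170 ....................................
171 ....................................
0.27 slope46 0.4685507263445649 62 -1.6175108586619649 [[327.0, 157.3], [344.7, 165.6], [351.9, 154.0], [353.6, 149.9]]
0.32 slope46 0.51883617307778 62 -1.6038507885162685 [[325.8, 156.4], [343.2, 165.4], [350.4, 153.9], [352.2, 149.9]]
0.37 slope46 0.5710063405700462 62 -1.5900570058201844 [[324.5, 155.5], [341.6, 165.2], [348.8, 153.7], [350.9, 149.8]]
0.42 slope46 0.6254281351541142 62 -1.576163017663563 [[323.3, 154.5], [340.0, 164.9], [347.3, 153.4], [349.6, 149.6]]
```

The silhouette corners at (326,156), (343,165.3) and (352,150) match the 0.32 rad projection within half a pixel. The lens tilt estimate is 0.325 rad. I'll let it settle, then hand in.

```bash
python3 inch.py '0.0008 0 -0.0008 0 0.02;0 0 0 0 0.02;0 0 0 0 0.02;0 0 0 0 0.02;0 0 0 0 0.02'; python3 -c "
from rig import arm, viewer
import numpy as np
o=arm.get_obs();print(np.abs(o['dq']).max(),o['grasp_force']);print(arm.close_job())"
```

```text
time: 13.05
position: [0.5196, -0.2634, 0.2581]
ee_rot: [[-0.988, 0.156, 0.0], [0.156, 0.988, -0.0], [-0.0, -0.0, -1.0]]
wrist_force: [-0.9, 0.5, -1.7]
grip_width: 0.0353
grasp_force: 40.0
0.0046506346924150305 39.99939478933811
the job is handed in; nothing more can be done
None
```

The clamp handle is swung fully back, and the crest is out and held still at the camera's focus, facing the lens. I handed the job in at about 13 s; my last measurements put the crest about 1–2 mm from focus and its tilt within about 0.01 rad of the lens, whose own tilt I know to about 0.025 rad.

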